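Clear the blank jammed in the boring feeder

ROBOT

A 7-joint arm with a two-finger parallel gripper is mounted at the origin on the work surface. World frame = base frame: x ahead of the robot, y to its left, z up, the work surface at z = 0. Lengths are in m, angles in rad, forces in N, time in s.
With the tool pointing down it reaches from about 0.35 to 0.9 m from the base axis. Payload 8.1 kg.
Tool frame: the origin (TCP) lies midway between the tips of the shut fingers; the grasp point (between the pads) lies 19 mm behind it; z points along the fingers, x is the direction in which the jaws open and shut, and the axes are right-handed (so a half turn about z gives the same grasp; the last joint's range is limited). The gripper opens to 92 mm and grips with 3 to 60 N. Pads are 19 mm wide; open, the fingers measure 130 mm over their backs; the gripper's body (75 mm by 190 mm) begins 47 mm behind the grasp point.
Start: joints at [1.178, 0.434, 0.025, 1.573, -0.012, 1.134, -0.075], TCP at [0.179, -0.599, 0.227] pointing down, gripper open.
Joint ranges: [-2.62, 2.62], [-0.44, 2.09], [-1.27, 1.32], [0.08, 2.57], [-1.32, 4.46], [0.12, 2], [-2.74, 2.74]. Speed limits (rad/s): [2.22, 2.22, 3.01, 3.01, 3.14, 3.14, 3.14].

INTERFACE

Orientations are given as a rotation vector (axis times angle).
In Python, from cell import arm gives the robot as it stands.
- The arm moves only by the tool jog_arm, never from a script. Its argument "commands" is a list of rows, each an object with "translation": the shift along the tool's x, y, z in mm, a list of three; "turn": the turn, a rotation vector about the tool's x, y, z in rad, a list of three. A call has 1 to 12 rows; each row is the pose to reach, as a shift and turn from the pose commanded when the call began, along the tool's axes at that moment; what a row does not reach only later rows make up. A row lasts 1/12 s, in which the tool goes at most 41.7 mm and 7.16 degrees, less where a joint would pass 70% of its speed; a pose out of reach is approached as far as the arm can. A call with a gripper value outside its range is refused whole. "claw" is the closure, from -1 (fully open) to 1 (shut), so that 0 is half open, set as the call begins (left out, the last holds). The fingers move at their own pace and stop on an object; "grip_force" is the grip in N (left out, the last holds). Time passes only in rows, so rows that repeat a pose let the fingers close. It gives the time, the measured TCP pose, the force and the opening at its end, in the units of the state.
- arm.observe(): the state, without advancing time (a new reading comes with each control period).
- arm.get_image(name): name is "side" or "top" or "wrist"; returns the picture (400x640x3 uint8, blue, green, red); there is no depth.
- arm.camera_info(name): a dict with "vertical_fov" (degrees; the focal length in pixels is half the picture's height over the tangent of half this angle, whatever the lens; pixels are square), "cx", "cy" (the principal point, pixels), "distortion" ([k1, k2, p1, p2, k3] as OpenCV has them; the pictures are not rectified), "eye" and "rotation" of the camera in the world. Camera axes: x right, y up, looking along -z (the intrinsics and any distortion apply to the point x, -y, -z); pixel columns grow to the right and rows downward; lengths in m; the calibration is good to about 2 mm. A picture is of the moment at which its call begins: read the wrist's pose just before it. camera_info takes no time and is no camera call; for the wrist camera it gives the pose at the moment of the call.
- arm.sign_off(): hands the job in, once; it reports no verdict.
Trained networks look in the newest picture that a camera, given by its name, has taken for a name from the list of things; names that differ only in an ending like _2 or _b are one class to them, and where a whole thing is asked for, a point or a joint stands for the part that bears it (a point fixed in the world has none). Each returns a list of dicts, best first, with "confidence" (0 to 1); they miss things now and then, are a little off and sometimes report something else, mostly with a low value. They report only what shows in the picture. A call takes as long as a camera call. They do not tell look-alikes from the thing itself.
- arm.trace(camera, query): "region" (400x640 bool, what is visible of it) and "box" ([left, top, width, height] in pixels, round what is visible of it).
- arm.landmark_of(camera, query): "at" ([column, row] in pixels: a listed point, or the origin of a listed thing).
The state is a dict: "clock": time; "joints": joint angles; "dq": joint speeds; "joint_efforts": joint torques, N m; "position": TCP position; "ee_rot": TCP orientation; "force": force on the tool from outside, world axes, zero at the start; "ft_torque": the same for the moment, N m; "width": opening from 0.0 (shut) to 1.0 (fully open).
Only numpy, scipy, OpenCV 4.12 (cv2) and the standard library are available. Lean on these libraries where they do the work, as an engineer would, in place of code of your own. Each camera call takes 0.05 s, during which the arm holds its last target. There are 200 camera calls.

TASK

One blank was sawn too thick and has jammed against the height gate of the boring feeder, under its clear guard. Swing the guard up, lift the thick blank out of the chute and set it down flat on the floor of the rework tray, beside the thick one already there, without dropping it in; see that the waiting blanks have slid down to the end stop, then lower the guard fully shut. Leave the tray and everything else on the bench where it is.

Things in the scene. Friction and masses are not known exactly. Their poses are not given: they have to be found in the camera images.
- stop (a point): Centre of the chute floor at the face of its aluminium end stop. Axes: x straight UP the chute along the floor, y across, z square off the floor. The feeder is a plywood jig fixed to the bench; its open chute slopes 27 degrees, 410 mm long, 44 mm wide inside, lined with slick plastic on which blanks slide down by themselves. Side rails are 11 mm high, 9 mm thick. Boring nest: x = 0 to 90 mm.
- gate (a point): Height gate: a dark steel crossbar over the chute, 12 mm along the chute, 14 mm high; this point is the middle of its underside, 42 mm above the chute floor, 106 mm up from the end stop. Axes as stop. Its posts stand at y = -39 to -31 and 31 to 39 mm and end 18 mm above this point, their nuts 26 mm above.
- bore (a point): Bit tip of the boring head, a grey fixed machine on the far side of the nest (negative y of stop): quill, chuck and motor run level from here 340 mm away from the chute, 120 mm wide, at most 170 mm above the bench. Nothing to do there.
- thick_center (a point): Centre of the jammed wooden blank: a rectangular block 90 mm long (x, along the chute), 40 mm wide (y), 52 mm thick (z), about 0.12 kg. It lies in the chute with its lower end against the uphill face of the height gate. Its upper 41 mm stand free above the side rails.
- lead_center (a point): Centre of the first waiting blank, 90 mm long (x), 40 mm wide (y), 32 mm thick (z), right behind the jammed one in the chute; it fits under the gate.
- second_center (a point): Centre of the second waiting blank, same size, behind the first.
- guard (a joint): Hinge of the clear plastic guard, rad: 0 = fully shut (lying parallel to the chute floor, its underside 68 mm above it), grows as the uphill edge swings up and over towards the end stop, at most 1.6; at 1.1 it stands upright. It may start slightly ajar. A stiff friction hinge: the guard stays at any angle where it is left; about 3 N at the handle moves it.
- guard_hinge (a point): Point on the guard's hinge axis, midway across, 12 mm below the end stop's face (x = -12 mm) and 70 mm off the chute floor. Axes as stop; the hinge axis is y. The guard's panel reaches 175 mm from the hinge, covers the nest, the gate and over half of the jammed blank, is 90 mm wide and has side skirts 25 mm deep.
- guard_handle (a point): Middle of the guard's handle: a round black bar 12 mm thick, 80 mm long, lying across the chute (along y) on two arms 76 mm apart that stand out 28 mm beyond the panel's free edge and 28 mm above it. Axes turn with the guard: x away from the hinge, z out of the panel. With the guard at 0 the handle is 203 mm from the hinge along x and 30 mm along z.
- tray_in (a point): Centre of the inner floor of the rework tray, an open wooden tray, outside 260 mm (x) by 150 mm (y) by 45 mm high, walls and floor 8 mm. The half at negative x is free (best spot: 50 mm from this centre along negative x).
- spare_center (a point): Centre of the thick blank that already lies in the tray: same size as the jammed one (90 x 40 x 52 mm, long axis x), lying across the tray's half at positive x, about 70 mm from the tray's centre. To be left alone.
- glue: Bystander: glue bottle, 60 mm across, 170 mm tall, standing; origin under its centre.
- bench_brush: Bystander: wooden bench brush lying down, 220 mm long (x), about 42 mm wide; origin under its middle.
- tape_measure: Bystander: tape measure, 72 x 66 x 38 mm; origin under its middle.
- try_square: Bystander: combination square lying down, steel blade 300 mm along x; origin at bench level beneath the blade.
- mallet: Bystander: wooden mallet lying down, 310 mm long (x, head at +x), 85 mm high; origin under its middle.
- screw_jar: Bystander: jar of 72 mm diameter, 85 mm tall; origin under its centre.
Not all that is in view belongs to the job. What is shaped like the part that bears thick_center but red is not meant. Leave any yellow look-alike of the part that bears lead_center alone.

How it is judged:
By the outcome, as a careful person would: the job done as asked, in the order asked, and still so for the second after the job is handed in, with the robot touching nothing.
It also fails if it takes over 72 s, if anything falls off the work surface, if the arm or the gripper's body presses on something with over 40 N, if the wrist force passes 120 N, or if a joint passes its speed limit or range.

## Working session

There is one attempt and no reset: what is moved stays moved. The work goes in short steps, Python scripts to look and compute and a tool call to move; the robot and the scene stay as the last step left them, time stands still between calls to the robot, and variables do not carry over. Pictures are saved under pics/ and viewed, about 8 in all and at most 12, crops included, and the job is handed in when it is done.

Besides the shell and the picture viewer there is one more tool, called as a command line: name --argument value ..., lists and objects as JSON in quotes. jog_arm: Moves the arm, as the interface text tells. Its arguments: {"type":"object","properties":{"commands":{"type":"array","items":{"type":"object","properties":{"translation":{"type":"array","items":{"type":"number"}},"turn":{"type":"array","items":{"type":"number"}}}}},"claw":{"type":"number"},"grip_force":{"type":"number"}},"required":["commands"]}

```bash
ls; mkdir -p pics; cat > h.py <<'E'
import numpy as np, cv2
from scipy.spatial.transform import Rotation as R
from cell import arm
def cam(n):
    c=arm.camera_info(n); f=200/np.tan(np.radians(c["vertical_fov"])/2)
    K=np.array([[f,0,c["cx"]],[0,f,c["cy"]],[0,0,1]]); Rm=np.array(c["rotation"])
    if Rm.shape!=(3,3): Rm=R.from_rotvec(Rm).as_matrix()
    return K,np.array(c["distortion"],float),np.array(c["eye"]),Rm@np.diag([1,-1,-1])
def ray(n,px,C=None):
    K,d,e,Rm=C or cam(n)
    u=cv2.undistortPoints(np.array([[px]],float),K,d)[0,0]
    v=Rm@np.array([u[0],u[1],1]); return e,v/np.linalg.norm(v)
def proj(n,P,C=None):
    K,d,e,Rm=C or cam(n); r=cv2.Rodrigues(Rm.T)[0]
    return cv2.projectPoints(np.atleast_2d(P).astype(float),r,-Rm.T@e,K,d)[0][:,0]
def tri(rs):
    A=0;b=0
    for e,v in rs:
        M=np.eye(3)-np.outer(v,v);A=A+M;b=b+M@e
    p=np.linalg.solve(A,b); return p,max(np.linalg.norm((np.eye(3)-np.outer(v,v))@(p-e)) for e,v in rs)
E
python3 - <<'E'
from h import *
s=arm.observe();print(s["clock"],s["position"],s["ee_rot"])
ims=[arm.get_image(n) for n in("side","top")]
for n,i in zip(("side","top"),ims): cv2.imwrite(f"pics/{n}0.png",i); print(n,cam(n)[2],cam(n)[3][:,2])
for q in "stop gate bore thick_center lead_center second_center guard_hinge guard_handle tray_in spare_center".split():
    o={n:arm.landmark_of(n,q) for n in("side","top")}
    print(q,{n:[(np.round(d["at"]).tolist(),round(d["confidence"],2)) for d in v[:3]] for n,v in o.items()})
    if o["side"] and o["top"]:
        p,e=tri([ray(n,o[n][0]["at"]) for n in o]);print("   ",p.round(4),round(e,4))
print(arm.observe()["clock"])
E
```

```text
pics
0.0 [ 0.17837662 -0.5984837   0.22594713] [-2.51821616e+00  1.87703109e+00  2.10717918e-03]
side [-0.03429184  0.91830422  0.77670453] [ 0.4809147  -0.72584256 -0.49180649]
top [ 0.39386558 -0.00446285  1.55389733] [ 0.11523279  0.00196516 -0.99333657]
stop {'side': [([310.0, 218.0], 0.73), ([264.0, 210.0], 0.17)], 'top': [([338.0, 179.0], 0.78)]}
    [ 0.6413 -0.0638  0.0498] 0.001
gate {'side': [([297.0, 200.0], 0.98)], 'top': [([317.0, 172.0], 0.82)]}
    [0.645  0.0102 0.1484] 0.0085
bore {'side': [([291.0, 208.0], 0.88)], 'top': [([329.0, 168.0], 0.73)]}
    [ 0.6818 -0.028   0.0881] 0.0053
thick_center {'side': [([284.0, 207.0], 0.86), ([324.0, 198.0], 0.7)], 'top': [([384.0, 161.0], 0.72)]}
    [ 0.7773 -0.2132 -0.03  ] 0.0666
lead_center {'side': [([266.0, 210.0], 0.76), ([348.0, 326.0], 0.66)], 'top': [([257.0, 261.0], 0.66), ([279.0, 171.0], 0.65), ([272.0, 155.0], 0.6)]}
    [0.4219 0.2568 0.3043] 0.0901
second_center {'side': [([243.0, 210.0], 0.7)], 'top': [([255.0, 172.0], 0.59), ([448.0, 217.0], 0.26)]}
    [0.6429 0.2212 0.2152] 0.0008
guard_hinge {'side': [([315.0, 196.0], 0.97)], 'top': [([352.0, 172.0], 0.95), ([312.0, 170.0], 0.31)]}
    [ 0.6553 -0.111   0.102 ] 0.0007
guard_handle {'side': [([291.0, 162.0], 0.74)], 'top': [([314.0, 166.0], 0.56), ([256.0, 170.0], 0.53), ([446.0, 218.0], 0.5)]}
    [0.6478 0.0216 0.2709] 0.003
tray_in {'side': [([350.0, 263.0], 0.91)], 'top': [([320.0, 230.0], 0.87), ([216.0, 193.0], 0.4)]}
    [ 0.4549  0.0072 -0.0026] 0.0002
spare_center {'side': [([342.0, 267.0], 0.85)], 'top': [([304.0, 233.0], 0.58)]}
    [0.4432 0.0709 0.0311] 0.0027
1.1
```

View pics/side0.png

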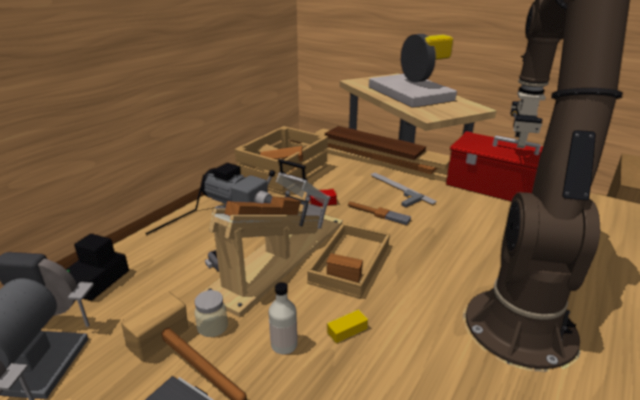

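View pics/top0.png

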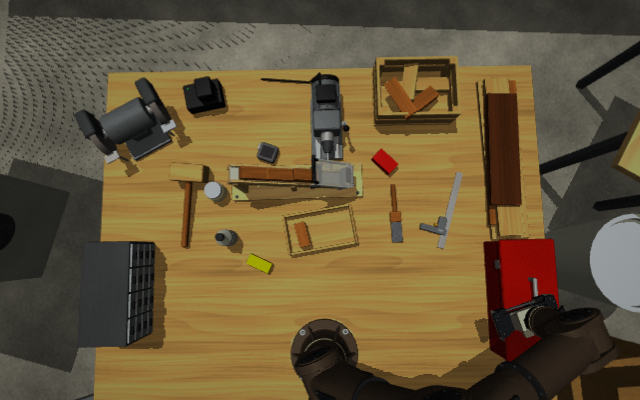

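The side view shows the jig with the guard ajar and its handle near (291,162), and the tray at (350,263) with the spare in its left half. The top view shows the chute running left, which is uphill and +y. The tray's free half is on the right at about (335,228). The yellow and red look-alikes are at (259,263) and (385,161).

Next I fit the jig pose and the guard angle.

```bash
cat >> h.py <<'E'
import json
def jig(p):  # x,y,z,yaw -> origin, axes cols
    c,s=np.cos(np.radians(27)),np.sin(np.radians(27)); a=p[3]
    X=np.array([np.cos(a)*c,np.sin(a)*c,s]);Z=np.array([-np.cos(a)*s,-np.sin(a)*s,c])
    return np.array(p[:3]),np.stack([X,np.cross(Z,X),Z],1)
def J(p,v): o,A=jig(p); return o+A@np.array(v)
def handle(p,g,r=.203,h=.030):
    return J(p,[-.012+r*np.cos(g)-h*np.sin(g),0,.07+r*np.sin(g)+h*np.cos(g)])
def plan(pos,xdir,zdir):
    """shift (tool mm) and turn from current pose to pose with tool x~xdir,z=zdir (TCP pos)"""
    s=arm.observe();R0=R.from_rotvec(s["ee_rot"]);z=np.array(zdir,float);z/=np.linalg.norm(z)
    x=np.array(xdir,float);x-=z*(x@z);x/=np.linalg.norm(x)
    R1=R.from_matrix(np.stack([x,np.cross(z,x),z],1))
    print("shift",(R0.inv().apply(np.array(pos)-s["position"])*1000).round(0),"turn",(R0.inv()*R1).as_rotvec().round(3),"t",s["clock"])
E
python3 - <<'E'
from h import *
from scipy.optimize import least_squares
obs=[("side","stop",310,218),("top","stop",338,179),("side","gate",297,200),("top","gate",317,172),("side","bore",291,208),
("side","second",243,210),("top","second",255,172),("side","lead",266,210),("top","lead",279,171),("side","hinge",315,196),("top","hinge",352,172),("side","thick",284,207),("side","handle",291,162),("top","handle",314,166)]
L=dict(stop=[0,0,0],gate=[.106,0,.042],thick=[.157,0,.026],lead=[.247,0,.016],second=[.337,0,.016],hinge=[-.012,0,.07])
C={n:cam(n) for n in("side","top")}
def f(q):
    r=[]
    for n,k,u,v in obs:
        if k=="bore": continue
        P=handle(q,q[4]) if k=="handle" else J(q,L[k])
        r+=list(proj(n,P,C[n])[0]-[u,v])
    return r
s=least_squares(f,[.643,-.06,.05,1.57,.3],loss="soft_l1")
print(s.x.round(4)); print(np.round(f(s.x),1).reshape(-1,2).tolist())
json.dump(list(s.x),open("fit.json","w"))
p=s.x; print("handle",handle(p,p[4]),handle(p,0),handle(p,1.5),"thick",J(p,[.157,0,.026]))
h=handle(p,p[4]); A=jig(p)[1]
plan(h+[0,0,.10],-np.array([np.cos(p[3]),np.sin(p[3]),0]),[0,0,-1])
E
```

```text
[ 0.6494 -0.069   0.051   1.5955  0.2669]
[[-1.2, -2.1], [1.5, -2.2], [-2.6, 2.0], [2.2, 1.6], [0.1, -0.1], [-1.1, 0.1], [-1.7, 0.2], [0.2, 2.2], [1.1, -1.7], [-0.1, 1.7], [-0.4, 0.1], [-0.2, 0.3], [1.0, 0.7]]
handle [0.64728234 0.01850777 0.26672281] [0.64636067 0.05577585 0.2268193 ] [ 0.65313522 -0.21815633  0.28317463] thick [0.64627906 0.05907591 0.14544914]
shift [-458. -626. -140.] turn [-0.    -0.     0.265] t 1.1
```

jog_arm --commands '[{"translation": [-20,-30,-40],"turn": [0,0,0.02]},{"translation": [-300,-410,-140],"turn": [0,0,0.265]},{"translation": [-300,-410,-140],"turn": [0,0,0.265]},{"translation": [-300,-410,-140],"turn": [0,0,0.265]},{"translation": [-300,-410,-140],"turn": [0,0,0.265]},{"translation": [-300,-410,-140],"turn": [0,0,0.265]},{"translation": [-300,-410,-140],"turn": [0,0,0.265]},{"translation": [-300,-410,-140],"turn": [0,0,0.265]},{"translation": [-300,-410,-140],"turn": [0,0,0.265]},{"translation": [-300,-410,-140],"turn": [0,0,0.265]},{"translation": [-300,-410,-140],"turn": [0,0,0.265]},{"translation": [-300,-410,-140],"turn": [0,0,0.265]}]'

```text
clock: 2.1
position: [0.4665, -0.219, 0.36]
ee_rot: [-2.248, 2.194, -0.001]
force: [1.2, -0.8, -0.1]
width: 0.999
```

```bash
python3 - <<'E'
from h import *
p=json.load(open("fit.json"))
plan(handle(p,p[4])+[0,0,.10],-np.array([np.cos(p[3]),np.sin(p[3]),0]),[0,0,-1])
E
```

```text
shift [-233. -187.   -7.] turn [-0.001 -0.    -0.   ] t 2.1
```

jog_arm --commands '[{"translation": [-233,-187,-7],"turn": [0,0,0]},{"translation": [-233,-187,-7],"turn": [0,0,0]},{"translation": [-233,-187,-7],"turn": [0,0,0]},{"translation": [-233,-187,-7],"turn": [0,0,0]},{"translation": [-233,-187,-7],"turn": [0,0,0]},{"translation": [-233,-187,-7],"turn": [0,0,0]},{"translation": [-233,-187,-7],"turn": [0,0,0]},{"translation": [-233,-187,-7],"turn": [0,0,0]},{"translation": [-233,-187,-7],"turn": [0,0,0]}]'

```text
clock: 2.85
position: [0.6479, 0.0209, 0.365]
ee_rot: [-2.254, 2.187, 0.004]
force: [-0.3, -0.9, -0.5]
width: 0.998
```

```bash
python3 - <<'E'
from h import *
p=json.load(open("fit.json"))
C=cam("wrist");im=arm.get_image("wrist");print(arm.observe()["position"],C[2],C[3][:,2])
L=dict(stop=[0,0,0],gate=[.106,0,.042],thick_center=[.157,0,.026],lead_center=[.247,0,.016],second_center=[.337,0,.016],guard_hinge=[-.012,0,.07])
for q in list(L)+["guard_handle"]:
    P=handle(p,p[4]) if q=="guard_handle" else J(p,L[q])
    pr=proj("wrist",P,C)[0]; cv2.drawMarker(im,tuple(int(v) for v in pr),(0,255,0),0,14,1)
    o=arm.landmark_of("wrist",q)
    print(q,pr.round(),[(np.round(d["at"]).tolist(),round(d["confidence"],2)) for d in o[:3]])
    for d in o[:1]: cv2.circle(im,tuple(int(v) for v in d["at"]),5,(0,0,255),1)
cv2.imwrite("pics/w1.png",im)
E
```

```text
[0.64722821 0.01813954 0.36540739] [0.731692   0.02344018 0.52386209] [-0.30537492 -0.00678601 -0.95220802]
stop [387. 153.] [([501.0, 234.0], 0.54)]
gate [335. 166.] [([318.0, 211.0], 0.21)]
thick_center [288. 167.] [([283.0, 172.0], 0.94), ([511.0, 109.0], 0.92)]
lead_center [202. 173.] [([196.0, 179.0], 0.98), ([194.0, 328.0], 0.77), ([324.0, 262.0], 0.19)]
second_center [100. 183.] [([97.0, 189.0], 0.7)]
guard_hinge [430. 161.] [([426.0, 168.0], 0.79), ([329.0, 263.0], 0.69)]
guard_handle [325. 201.] [([316.0, 210.0], 0.91), ([285.0, 173.0], 0.39)]
```

View pics/w1.png

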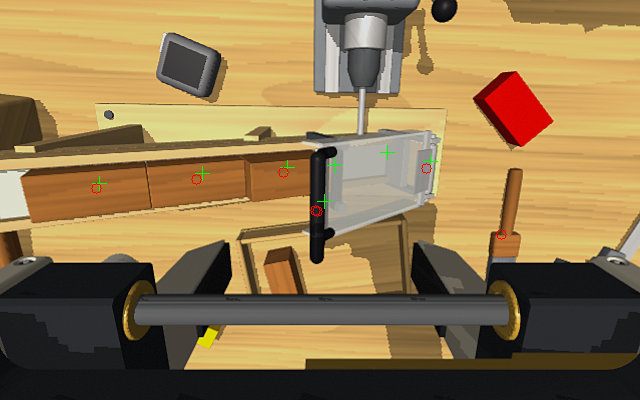

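The wrist view shows the handle at (316,210). The jammed blank is at (283,172), with the waiting ones at (196,179) and (97,189). My fit is a consistent 5–9 px off, so I refit with these points.

```bash
python3 - <<'E'
from h import *
from scipy.optimize import least_squares
obs=[("side","stop",310,218),("top","stop",338,179),("side","gate",297,200),
("side","second",243,210),("top","second",255,172),("side","lead",266,210),("top","lead",279,171),("side","hinge",315,196),("top","hinge",352,172),("side","thick",284,207),("side","handle",291,162),("top","handle",314,166),
("wrist","thick",283,172),("wrist","lead",196,179),("wrist","second",97,189),("wrist","hinge",426,168),("wrist","handle",316.5,209)]
L=dict(stop=[0,0,0],gate=[.106,0,.042],thick=[.157,0,.026],lead=[.247,0,.016],second=[.337,0,.016],hinge=[-.012,0,.07])
C={n:cam(n) for n in("side","top","wrist")}
def f(q):
    r=[]
    for n,k,u,v in obs:
        P=handle(q,q[4]) if k=="handle" else J(q,L[k])
        r+=list(proj(n,P,C[n])[0]-[u,v])
    return r
s=least_squares(f,[.643,-.06,.05,1.57,.3],loss="soft_l1")
print(s.x.round(4)); print(np.round(f(s.x),1).reshape(-1,2).tolist())
json.dump(list(s.x),open("fit.json","w"))
p=s.x; h=handle(p,p[4]); print("handle",h,handle(p,0),handle(p,1.5),"thick",J(p,[.157,0,.026]))
plan(h-[0,0,.019],-np.array([np.cos(p[3]),np.sin(p[3]),0]),[0,0,-1])
E
```

```text
[ 0.6414 -0.0694  0.0536  1.5826  0.2603]
[[1.1, -2.1], [1.7, -0.2], [-0.5, 1.8], [1.4, -0.6], [-1.1, 1.2], [-0.1, -0.1], [0.2, 3.6], [3.5, -1.7], [0.1, 3.9], [1.5, -0.2], [1.6, 0.4], [0.8, 2.7], [-0.5, 0.3], [0.9, -0.4], [-3.2, -0.3], [-0.8, -1.3], [0.1, -0.8]]
handle [0.64039644 0.01912379 0.26846853] [0.63996892 0.05535037 0.2294306 ] [ 0.64320246 -0.21864648  0.28578593] thick [0.63992997 0.05865122 0.14806044]
shift [ -4.   6. 117.] turn [-0.001 -0.     0.011] t 3.25
```

jog_arm --commands '[{"translation": [-4,6,30],"turn": [0,0,0.011]},{"translation": [-4,6,70],"turn": [0,0,0.011]},{"translation": [-4,6,115],"turn": [0,0,0.011]},{"translation": [-4,6,115],"turn": [0,0,0.011]},{"translation": [-4,6,115],"turn": [0,0,0.011]}]'

```text
clock: 3.67
position: [0.6393, 0.0197, 0.2496]
ee_rot: [2.233, -2.204, -0.005]
force: [0.1, -0.1, 2.4]
width: 1.0
```

jog_arm --commands '[{"translation": [0,0,0],"turn": [0,0,0]},{"translation": [0,0,0],"turn": [0,0,0]},{"translation": [0,0,0],"turn": [0,0,0]},{"translation": [0,0,0],"turn": [0,0,0]},{"translation": [0,0,0],"turn": [0,0,0]},{"translation": [0,0,0],"turn": [0,0,0]},{"translation": [0,0,0],"turn": [0,0,0]},{"translation": [0,0,0],"turn": [0,0,0]}]' --claw 1 --grip_force 12

```text
clock: 4.33
position: [0.6409, 0.0205, 0.2513]
ee_rot: [-2.237, 2.206, -0.0]
force: [-0.1, 0.7, -0.2]
width: 0.469
```

```bash
python3 - <<'E'
from h import *
p=json.load(open("fit.json")); s=arm.observe(); R0=R.from_rotvec(s["ee_rot"]); T=np.array(s["position"])
print(s["width"],T,s["force"])
G=T+R0.apply([0,0,-.019]); hg=J(p,[-.012,0,.07]); print("grasp",G,"r",np.linalg.norm((G-hg)[1:]))
h0=handle(p,p[4]); 
# angle of bar now from hinge
ang=lambda P: np.arctan2(P[2]-hg[2],P[1]-hg[1]); g0=p[4]+ang(G)-ang(h0); print("g",g0,p[4])
for g in np.linspace(g0,1.5,13)[1:]: print(round(g,2),(R0.inv().apply(handle(p,g)-handle(p,g0))*1000).round(0).tolist())
E
```

```text
0.4686007596266216 [0.64088108 0.02054703 0.25127954] [-0.10062979  0.66537238 -0.19088155]
grasp [0.64087907 0.02054848 0.27027954] r 0.2075024165896157
g 0.26056242757614334 0.26027417286947313
0.36 [17.0, 0.0, -13.0]
0.47 [35.0, 0.0, -24.0]
0.57 [54.0, 0.0, -32.0]
0.67 [74.0, 0.0, -39.0]
0.78 [95.0, 0.0, -44.0]
0.88 [116.0, 0.0, -47.0]
0.98 [137.0, 0.0, -47.0]
1.09 [158.0, 0.0, -45.0]
1.19 [179.0, 0.0, -41.0]
1.29 [200.0, 0.0, -35.0]
1.4 [219.0, 0.0, -27.0]
1.5 [238.0, 0.0, -17.0]
```

jog_arm --commands '[{"translation": [0,0,0],"turn": [0,0,0]},{"translation": [0,0,0],"turn": [0,0,0]},{"translation": [0,0,0],"turn": [0,0,0]},{"translation": [0,0,0],"turn": [0,0,0]},{"translation": [0,0,0],"turn": [0,0,0]},{"translation": [0,0,0],"turn": [0,0,0]},{"translation": [0,0,0],"turn": [0,0,0]}]'

```text
clock: 4.92
position: [0.6409, 0.0231, 0.2518]
ee_rot: [-2.237, 2.202, 0.002]
force: [-0.8, 5.4, 3.5]
width: 0.127
```

jog_arm --commands '[{"translation": [17,0,-13],"turn": [0,0,0]},{"translation": [35,0,-24],"turn": [0,0,0]},{"translation": [54,0,-32],"turn": [0,0,0]},{"translation": [74,0,-39],"turn": [0,0,0]},{"translation": [95,0,-44],"turn": [0,0,0]}]'

```text
clock: 5.33
position: [0.6423, -0.0731, 0.2966]
ee_rot: [-2.238, 2.202, 0.001]
force: [1.2, 2.9, 1.2]
width: 0.125
```

jog_arm --commands '[{"translation": [21,0,-3],"turn": [0,0,0]},{"translation": [42,0,-3],"turn": [0,0,0]},{"translation": [63,0,-1],"turn": [0,0,0]},{"translation": [84,0,3],"turn": [0,0,0]},{"translation": [105,0,9],"turn": [0,0,0]},{"translation": [124,0,17],"turn": [0,0,0]},{"translation": [141,0,26],"turn": [0,0,0]},{"translation": [141,0,26],"turn": [0,0,0]}]'

```text
clock: 6.0
position: [0.6441, -0.22, 0.2671]
ee_rot: [2.231, -2.21, 0.002]
force: [2.4, -3.7, 1.8]
width: 0.122
```

```bash
python3 - <<'E'
from h import *
s=arm.observe(); T=np.array(s["position"]);print(s["width"],T,s["force"])
cv2.imwrite("pics/side2.png",arm.get_image("side")[100:280,180:420].repeat(3,0).repeat(3,1))
E
```

```text
0.12176184798118068 [ 0.64407372 -0.22002937  0.26706262] [ 2.4053203  -3.68499019  1.81624377]
```

View pics/side2.png

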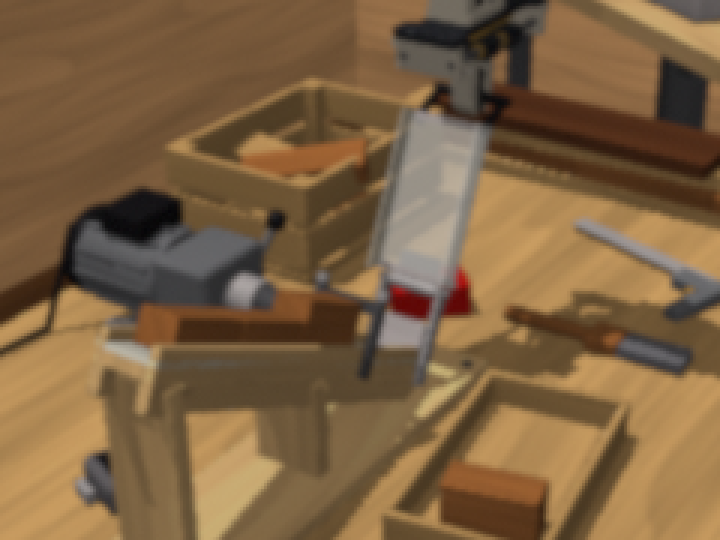

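The guard stands open at about 1.5 rad, with the handle at the gripper. The jammed blank is at the gate at about (330,315) in the crop. I release the handle with a partial opening and rise.

jog_arm --commands '[{"translation": [0,0,0],"turn": [0,0,0]},{"translation": [0,0,0],"turn": [0,0,0]},{"translation": [0,0,0],"turn": [0,0,0]},{"translation": [0,0,-10],"turn": [0,0,0]},{"translation": [0,0,-40],"turn": [0,0,0]},{"translation": [0,0,-80],"turn": [0,0,0]},{"translation": [0,0,-110],"turn": [0,0,0]}]' --claw 0.45

```text
clock: 6.63
position: [0.644, -0.2147, 0.3828]
ee_rot: [-2.237, 2.204, -0.002]
force: [1.4, 0.3, 0.6]
width: 0.273
```

```bash
python3 - <<'E'
from h import *
p=json.load(open("fit.json")); s=arm.observe();print(s["width"],s["position"],np.round(s["joints"],2),s["force"])
o,A=jig(p)
for sg in(1,-1):
  for z in (.126,.016): plan(J(p,[.160,0,z]),sg*A[:,1],-A[:,2]); print(J(p,[.160,0,z]))
E
```

```text
0.2728613141854924 [ 0.64401473 -0.21465429  0.38278846] [ 0.37  0.48 -0.23  1.14  0.1   1.54 -1.39] [1.37517397 0.30649121 0.56180006]
shift [-231.    0.  144.] turn [-0.37  -0.369  1.542] t 6.6333
[0.64043416 0.01592816 0.23852306]
shift [-281.    0.  242.] turn [-0.37  -0.369  1.542] t 6.6333
[0.63984485 0.06586364 0.14051234]
shift [-231.    0.  144.] turn [ 0.369 -0.37  -1.536] t 6.6333
[0.64043416 0.01592816 0.23852306]
shift [-281.    0.  242.] turn [ 0.369 -0.37  -1.536] t 6.6333
[0.63984485 0.06586364 0.14051234]
```

jog_arm --commands '[{"translation": [-231,0,20],"turn": [0.369,-0.37,-1.536]},{"translation": [-231,0,20],"turn": [0.369,-0.37,-1.536]},{"translation": [-231,0,20],"turn": [0.369,-0.37,-1.536]},{"translation": [-231,0,20],"turn": [0.369,-0.37,-1.536]},{"translation": [-231,0,20],"turn": [0.369,-0.37,-1.536]},{"translation": [-231,0,20],"turn": [0.369,-0.37,-1.536]},{"translation": [-231,0,50],"turn": [0.369,-0.37,-1.536]},{"translation": [-231,0,80],"turn": [0.369,-0.37,-1.536]},{"translation": [-231,0,110],"turn": [0.369,-0.37,-1.536]},{"translation": [-231,0,130],"turn": [0.369,-0.37,-1.536]},{"translation": [-231,0,144],"turn": [0.369,-0.37,-1.536]},{"translation": [-231,0,144],"turn": [0.369,-0.37,-1.536]}]' --claw -1

```text
clock: 7.63
position: [0.6392, 0.0152, 0.2327]
ee_rot: [-2.694, 0.143, 0.01]
force: [0.2, -0.1, -0.1]
width: 0.996
```

```bash
python3 - <<'E'
from h import *
p=json.load(open("fit.json")); s=arm.observe();print(s["width"],s["position"],np.round(s["joints"],2),s["force"])
o,A=jig(p); plan(J(p,[.160,0,.126]),-A[:,1],-A[:,2])
E
```

```text
0.9959545819609917 [0.63915116 0.01521948 0.23265037] [ 0.58  0.6  -0.71  1.5  -0.07  1.13 -0.11] [ 0.18544646 -0.12452192 -0.13170926]
shift [ 1. -3. -5.] turn [ 0.027 -0.022 -0.113] t 7.6333
```

Finish the turn, then take a wrist look.

jog_arm --commands '[{"translation": [0,-2,0],"turn": [0.027,-0.022,-0.113]},{"translation": [0,-2,0],"turn": [0.027,-0.022,-0.113]},{"translation": [0,-2,0],"turn": [0.027,-0.022,-0.113]}]'

```text
clock: 7.88
position: [0.6416, 0.0172, 0.2363]
ee_rot: [-2.671, -0.003, -0.002]
force: [-0.7, -0.1, -0.8]
width: 0.999
```

```bash
python3 - <<'E'
from h import *
p=json.load(open("fit.json"))
C=cam("wrist");im=arm.get_image("wrist");s=arm.observe();print(s["position"],C[2])
L=dict(gate=[.106,0,.042],thick_center=[.157,0,.026],lead_center=[.247,0,.016],second_center=[.337,0,.016])
for q in L:
    pr=proj("wrist",J(p,L[q]),C)[0]
    o=arm.landmark_of("wrist",q)
    print(q,pr.round(),[(np.round(d["at"]).tolist(),round(d["confidence"],2)) for d in o[:3]])
    for d in o[:1]: cv2.circle(im,tuple(int(v) for v in d["at"]),5,(0,0,255),1)
box=[J(p,[x,y,z]) for z in(.052,) for x,y in((.112,-.02),(.202,-.02),(.202,.02),(.112,.02))]
cv2.polylines(im,[proj("wrist",box,C).astype(int)],True,(0,255,0),1)
cv2.imwrite("pics/w3.png",im)
o,A=jig(p); plan(J(p,[.160,0,.016]),-A[:,1],-A[:,2])
E
```

```text
[0.64136416 0.01777646 0.23667495] [0.64220289 0.01960556 0.41556668]
gate [318. 273.] [([319.0, 267.0], 0.93)]
thick_center [318. 205.] [([319.0, 200.0], 0.79)]
lead_center [316.  84.] [([70.0, 77.0], 0.79), ([318.0, 77.0], 0.58)]
second_center [315. -63.] []
shift [ -1.   1. 108.] turn [ 0.002 -0.006 -0.004] t 8.1333
```

View pics/w3.png

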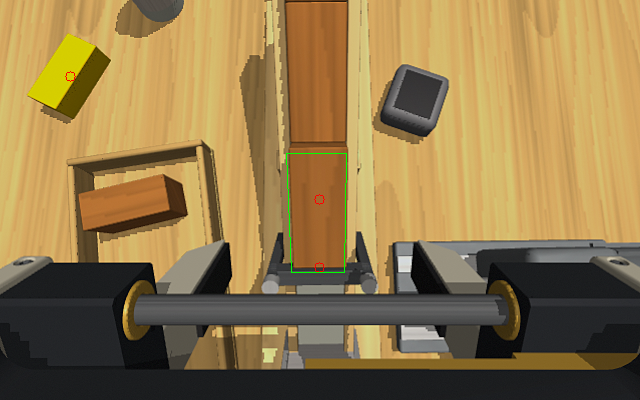

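The projected box matches the jammed blank, which is centred at (319,200). The tool is well aligned over it, so I descend along the chute normal and grip.

jog_arm --commands '[{"translation": [0,0,30],"turn": [0,0,0]},{"translation": [0,0,60],"turn": [0,0,0]},{"translation": [0,0,80],"turn": [0,0,0]},{"translation": [0,0,95],"turn": [0,0,0]},{"translation": [0,0,105],"turn": [0,0,0]},{"translation": [0,0,105],"turn": [0,0,0]},{"translation": [0,0,105],"turn": [0,0,0]}]'

```text
clock: 8.72
position: [0.6412, 0.0651, 0.1429]
ee_rot: [-2.672, -0.009, -0.002]
force: [-0.6, -0.8, 0.2]
width: 1.001
```

jog_arm --commands '[{"translation": [0,0,0],"turn": [0,0,0]},{"translation": [0,0,0],"turn": [0,0,0]},{"translation": [0,0,0],"turn": [0,0,0]},{"translation": [0,0,0],"turn": [0,0,0]},{"translation": [0,0,0],"turn": [0,0,0]},{"translation": [0,0,0],"turn": [0,0,0]},{"translation": [0,0,0],"turn": [0,0,0]},{"translation": [0,0,0],"turn": [0,0,0]},{"translation": [0,0,0],"turn": [0,0,0]},{"translation": [0,0,0],"turn": [0,0,0]},{"translation": [0,0,0],"turn": [0,0,0]}]' --claw 1 --grip_force 25

```text
clock: 9.63
position: [0.641, 0.0649, 0.1424]
ee_rot: [-2.671, -0.009, -0.001]
force: [-0.3, 0.3, 1.6]
width: 0.437
```

jog_arm --commands '[{"translation": [0,0,-8],"turn": [0,0,0]},{"translation": [0,0,-18],"turn": [0,0,0]},{"translation": [0,0,-30],"turn": [0,0,0]},{"translation": [0,0,-45],"turn": [0,0,0]},{"translation": [0,0,-65],"turn": [0,0,0]},{"translation": [0,0,-90],"turn": [0,0,0]},{"translation": [0,0,-120],"turn": [0,0,0]},{"translation": [0,0,-120],"turn": [0,0,0]}]'

```text
clock: 10.3
position: [0.6442, 0.007, 0.2556]
ee_rot: [-2.673, -0.005, -0.014]
force: [1.8, -0.7, -1.3]
width: 0.435
```

```bash
python3 - <<'E'
from h import *
p=json.load(open("fit.json")); s=arm.observe();print(s["width"],s["position"],np.round(s["joints"],2),s["force"])
im=arm.get_image("wrist"); cv2.imwrite("pics/w4.png",im)
for q in ("tray_in","spare_center","lead_center","second_center"):
    o={n:arm.landmark_of(n,q) for n in("top","side")}
    print(q,{n:[(np.round(d["at"],1).tolist(),round(d["confidence"],2)) for d in v[:3]] for n,v in o.items()})
    if all(o.values()): print(tri([ray(n,o[n][0]["at"]) for n in o]))
C=cam("top"); o=arm.trace("top","tray_in")
if o:
    m=o[0]["region"].astype(np.uint8); print(o[0]["confidence"],o[0]["box"],m.sum())
    # rim corners at z=.045
    hull=cv2.convexHull(np.argwhere(m)[:,::-1].astype(np.float32))[:,0]
    P=[]
    for u in hull:
        e,v=ray("top",u,C); t=(.045-e[2])/v[2]; P.append((e+t*v)[:2])
    print(cv2.minAreaRect(np.array(P,np.float32)))
for yaw in (1.735,):
  t=np.array([np.cos(yaw),np.sin(yaw),0])
  c=np.array([.4549,.0072,.008])-.05*t
  for sg in(1,-1): plan(c+[0,0,.15],sg*t,[0,0,-1])
E
```

```text
0.4346732394610359 [0.64423008 0.00697    0.25558828] [ 0.62  0.61 -0.75  1.45 -0.07  1.2  -0.  ] [ 1.77202964 -0.69077721 -1.32317203]
tray_in {'top': [([320.2, 229.7], 0.87), ([215.7, 192.8], 0.4)], 'side': [([352.1, 262.6], 0.82)]}
(array([0.45263783, 0.00608705, 0.00050281]), np.float64(0.0022773251126864246))
spare_center {'top': [([303.5, 233.4], 0.58)], 'side': [([343.9, 267.4], 0.78), ([267.0, 210.0], 0.6), ([290.5, 211.3], 0.46)]}
(array([0.440656  , 0.069609  , 0.02911953]), np.float64(0.00017266365988001875))
lead_center {'top': [([256.8, 260.7], 0.66), ([278.6, 171.1], 0.65), ([271.8, 154.8], 0.6)], 'side': [([267.5, 211.8], 0.72), ([347.6, 326.4], 0.69)]}
(array([0.42049369, 0.25614196, 0.29889088]), np.float64(0.08822257448435514))
second_center {'top': [([255.0, 172.2], 0.59), ([447.9, 216.8], 0.26)], 'side': [([243.6, 211.8], 0.63), ([265.7, 213.0], 0.25)]}
(array([0.64315217, 0.22148901, 0.2111646 ]), np.float64(0.00020950036752779395))
0.85 [283.9, 205.5, 72.6, 50.0] 2460
((0.4585425853729248, 0.010192275047302246), (0.15258271992206573, 0.25885069370269775), 9.432745933532715)
shift [-178.   87.   57.] turn [-0.345 -0.407 -1.693] t 10.8
shift [-178.   87.   57.] turn [-0.39   0.331  1.385] t 10.8
```

View pics/w4.png

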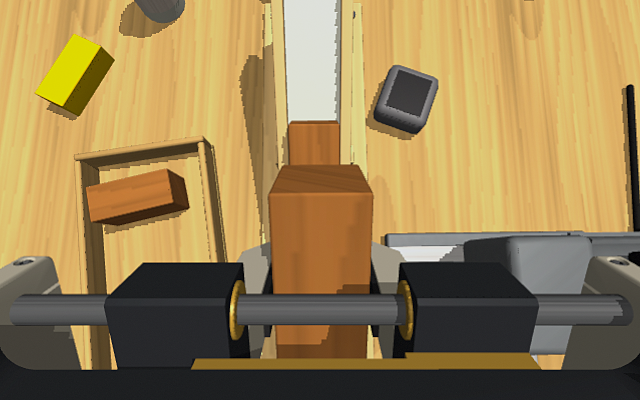

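The blank is held between the pads. The chute behind it is bare and a waiting blank has moved down to about (315,140). The tray is at left, with the spare at (135,195). I carry the blank over while levelling it.

jog_arm --commands '[{"translation": [-40,0,-10],"turn": [0,0,0]},{"translation": [-75,0,-10],"turn": [0,0,0]},{"translation": [-105,0,-10],"turn": [-0.39,0.331,1.385]},{"translation": [-135,0,-10],"turn": [-0.39,0.331,1.385]},{"translation": [-160,0,-10],"turn": [-0.39,0.331,1.385]},{"translation": [-178,0,0],"turn": [-0.39,0.331,1.385]},{"translation": [-178,40,20],"turn": [-0.39,0.331,1.385]},{"translation": [-178,70,40],"turn": [-0.39,0.331,1.385]},{"translation": [-178,80,50],"turn": [-0.39,0.331,1.385]},{"translation": [-178,80,50],"turn": [-0.39,0.331,1.385]},{"translation": [-178,80,50],"turn": [-0.39,0.331,1.385]},{"translation": [-178,80,50],"turn": [-0.39,0.331,1.385]}]'

```text
clock: 11.8
position: [0.4632, -0.0389, 0.1679]
ee_rot: [-2.529, 1.731, -0.002]
force: [0.3, -0.2, -2.0]
width: 0.434
```

```bash
python3 - <<'E'
from h import *
t=np.array([np.cos(1.735),np.sin(1.735),0]); s=arm.observe();print(s["position"],s["width"],np.round(s["joints"],2))
plan([.465,-.040,.10],-t,[0,0,-1])
E
```

```text
[ 0.46322095 -0.03889793  0.16788331] 0.4335225774870539 [ 0.41  0.26 -0.47  2.03  0.08  0.83 -1.29]
shift [ 5.  3. 68.] turn [-0.059  0.049  0.206] t 11.8
```

jog_arm --commands '[{"translation": [5,3,20],"turn": [-0.059,0.049,0.206]},{"translation": [5,3,40],"turn": [-0.059,0.049,0.206]},{"translation": [5,3,60],"turn": [-0.059,0.049,0.206]},{"translation": [5,3,68],"turn": [-0.059,0.049,0.206]},{"translation": [5,3,68],"turn": [-0.059,0.049,0.206]},{"translation": [5,3,68],"turn": [-0.059,0.049,0.206]}]'

```text
clock: 12.3
position: [0.4656, -0.0404, 0.1]
ee_rot: [-2.401, 2.022, 0.0]
force: [1.2, 0.2, -1.5]
width: 0.433
```

```bash
python3 - <<'E'
from h import *
t=np.array([np.cos(1.735),np.sin(1.735),0]); n=np.array([-t[1],t[0],0])
C=cam("wrist");im=arm.get_image("wrist"); s=arm.observe();print(s["position"],s["width"],s["force"])
c=np.array([.457,.009,.045])
for a,b in((.13,.075),(.122,.067)):
  cv2.polylines(im,[proj("wrist",[c+t*i*a+n*j*b for i,j in((1,1),(1,-1),(-1,-1),(-1,1))],C).astype(int)],True,(0,255,0),1)
cv2.imwrite("pics/w5.png",im)
plan([.465,-.040,.030],-t,[0,0,-1])
E
```

```text
[ 0.46606145 -0.04061752  0.10060135] 0.43319454108224004 [-0.31265921 -0.29904028 -2.03261166]
shift [-1.  1. 71.] turn [-0.003  0.001  0.006] t 12.35
```

View pics/w5.png

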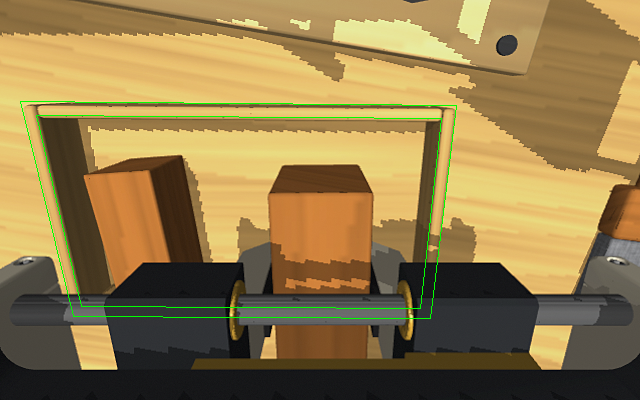

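The projected tray outline matches to within a few pixels. The blank hangs squarely over the free half, parallel to the walls and clear of the spare. I lower it.

jog_arm --commands '[{"translation": [0,0,25],"turn": [0,0,0]},{"translation": [0,0,45],"turn": [0,0,0]},{"translation": [0,0,58],"turn": [0,0,0]},{"translation": [0,0,66],"turn": [0,0,0]},{"translation": [0,0,68],"turn": [0,0,0]},{"translation": [0,0,68],"turn": [0,0,0]}]'

```text
clock: 12.85
position: [0.4663, -0.0406, 0.0324]
ee_rot: [-2.4, 2.023, -0.001]
force: [0.1, -0.1, -1.8]
width: 0.435
```

jog_arm --commands '[{"translation": [0,0,1],"turn": [0,0,0]},{"translation": [0,0,2],"turn": [0,0,0]},{"translation": [0,0,3],"turn": [0,0,0]},{"translation": [0,0,3],"turn": [0,0,0]}]'

```text
clock: 13.18
position: [0.4662, -0.0404, 0.0292]
ee_rot: [-2.4, 2.023, -0.002]
force: [-0.2, 0.4, -1.4]
width: 0.437
```

jog_arm --commands '[{"translation": [0,0,1],"turn": [0,0,0]},{"translation": [0,0,2],"turn": [0,0,0]},{"translation": [0,0,3],"turn": [0,0,0]},{"translation": [0,0,3],"turn": [0,0,0]}]'

```text
clock: 13.52
position: [0.4658, -0.0404, 0.0257]
ee_rot: [-2.401, 2.023, -0.001]
force: [-0.2, -0.2, -1.1]
width: 0.434
```

jog_arm --commands '[{"translation": [0,0,1],"turn": [0,0,0]},{"translation": [0,0,2],"turn": [0,0,0]},{"translation": [0,0,2],"turn": [0,0,0]}]'

```text
clock: 13.77
position: [0.4661, -0.0402, 0.0249]
ee_rot: [-2.401, 2.022, -0.002]
force: [-5.3, 0.4, 18.6]
width: 0.428
```

jog_arm --commands '[{"translation": [0,0,-1],"turn": [0,0,0]},{"translation": [0,0,-1],"turn": [0,0,0]}]'

```text
clock: 13.93
position: [0.4661, -0.0403, 0.0252]
ee_rot: [-2.4, 2.023, -0.002]
force: [-0.0, -0.3, -1.7]
width: 0.434
```

jog_arm --commands '[{"translation": [0,0,0],"turn": [0,0,0]},{"translation": [0,0,0],"turn": [0,0,0]},{"translation": [0,0,0],"turn": [0,0,0]},{"translation": [0,0,0],"turn": [0,0,0]},{"translation": [0,0,0],"turn": [0,0,0]},{"translation": [0,0,-10],"turn": [0,0,0]},{"translation": [0,0,-30],"turn": [0,0,0]},{"translation": [0,0,-60],"turn": [0,0,0]},{"translation": [0,0,-100],"turn": [0,0,0]},{"translation": [0,0,-140],"turn": [0,0,0]},{"translation": [0,0,-180],"turn": [0,0,0]},{"translation": [0,0,-220],"turn": [0,0,0]}]' --claw -0.3

```text
clock: 14.93
position: [0.4647, -0.0403, 0.2478]
ee_rot: [-2.401, 2.022, -0.001]
force: [0.7, -0.4, -0.2]
width: 0.65
```

```bash
python3 - <<'E'
from h import *
p=json.load(open("fit.json"));s=arm.observe();print(s["position"],s["width"],s["force"])
a=arm.get_image("top");b=arm.get_image("side");arm.get_image("wrist")
im=np.hstack([cv2.resize(a[130:280,220:380],None,fx=2.5,fy=2.5),cv2.resize(b[140:290,220:380],None,fx=2.5,fy=2.5)])
cv2.imwrite("pics/m6.png",im)
for q in("lead_center","second_center","thick_center","guard_handle"):
  for n in("side","top","wrist"): print(q,n,[(np.round(d["at"]).tolist(),round(d["confidence"],2)) for d in arm.landmark_of(n,q)[:4]])
for nm,x in(("lead",.045),("second",.135),):
  print(nm,[proj(n,J(p,[x,0,.016]))[0].round() for n in("side","top","wrist")])
h=handle(p,1.5);print(h)
u=np.array([np.cos(p[3]),np.sin(p[3]),0]); plan(h+[0,0,.10],-u,[0,0,-1])
E
```

```text
[ 0.46471819 -0.04034514  0.24776278] 0.6501568376586665 [ 0.74438222 -0.41452615 -0.22918476]
lead_center side [([307.0, 210.0], 0.65), ([347.0, 324.0], 0.61), ([213.0, 328.0], 0.29)]
lead_center top [([255.0, 264.0], 0.6), ([329.0, 176.0], 0.49)]
lead_center wrist [([83.0, 241.0], 0.76)]
second_center side [([288.0, 210.0], 0.62), ([282.0, 347.0], 0.33)]
second_center top [([311.0, 174.0], 0.61)]
second_center wrist []
thick_center side [([352.0, 242.0], 0.95), ([324.0, 198.0], 0.77), ([290.0, 211.0], 0.18)]
thick_center top [([384.0, 161.0], 0.59)]
thick_center wrist [([318.0, 170.0], 0.97), ([215.0, 180.0], 0.2)]
guard_handle side []
guard_handle top [([315.0, 174.0], 0.61), ([386.0, 167.0], 0.57), ([339.0, 180.0], 0.5), ([309.0, 176.0], 0.3)]
guard_handle wrist []
lead [array([305., 211.]), array([331., 178.]), array([354., -31.])]
second [array([289., 210.]), array([309., 176.]), array([241., -74.])]
[ 0.64320246 -0.21864648  0.28578593]
shift [ 205. -145. -141.] turn [-0.001  0.001  0.159] t 15.6833
```

View pics/m6.png

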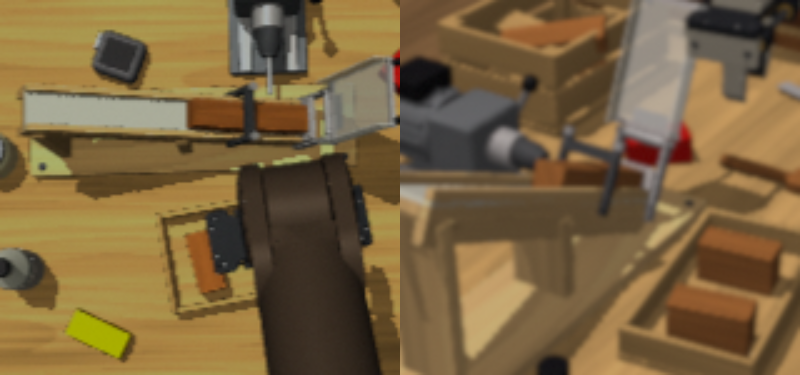

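The lead blank is at (307,210), where (305,211) is predicted for it against the end stop. The second is at (288,210), predicted (289,210), so both have slid home. The thick blank lies flat in the tray beside the spare. Now I shut the guard.

jog_arm --commands '[{"translation": [0,0,-41],"turn": [0,0,0]},{"translation": [0,0,-82],"turn": [0,0,0]},{"translation": [10,-10,-120],"turn": [0,0,0.1]},{"translation": [205,-145,-141],"turn": [0,0,0.159]},{"translation": [205,-145,-141],"turn": [0,0,0.159]},{"translation": [205,-145,-141],"turn": [0,0,0.159]},{"translation": [205,-145,-141],"turn": [0,0,0.159]},{"translation": [205,-145,-141],"turn": [0,0,0.159]},{"translation": [205,-145,-141],"turn": [0,0,0.159]},{"translation": [205,-145,-141],"turn": [0,0,0.159]},{"translation": [205,-145,-141],"turn": [0,0,0.159]},{"translation": [205,-145,-141],"turn": [0,0,0.159]}]' --claw 0.4

```text
clock: 16.68
position: [0.6428, -0.2176, 0.3855]
ee_rot: [-2.233, 2.206, 0.001]
force: [-0.9, 0.8, 1.0]
width: 0.302
```

```bash
python3 - <<'E'
from h import *
p=json.load(open("fit.json"));C=cam("wrist");im=arm.get_image("wrist");s=arm.observe();print(s["position"],s["width"],s["force"])
print([(np.round(d["at"]).tolist(),round(d["confidence"],2)) for d in arm.landmark_of("wrist","guard_handle")[:4]])
for g in(1.45,1.5,1.55):
  q=proj("wrist",handle(p,g),C)[0];print(g,q.round());cv2.drawMarker(im,tuple(int(v) for v in q),(0,255,0),0,10,1)
cv2.imwrite("pics/w7.png",im)
u=np.array([np.cos(p[3]),np.sin(p[3]),0]); plan(np.array([.6435,-.218,.267]),-u,[0,0,-1])
E
```

```text
[ 0.64258566 -0.21715084  0.3860753 ] 0.3011939019263144 [-0.87038228 -0.13893548  1.25977169]
[([320.0, 199.0], 0.96)]
1.45 [312. 202.]
1.5 [323. 200.]
1.55 [334. 198.]
shift [  1.  -1. 119.] turn [-0.002  0.002  0.001] t 16.7833
```

View pics/w7.png

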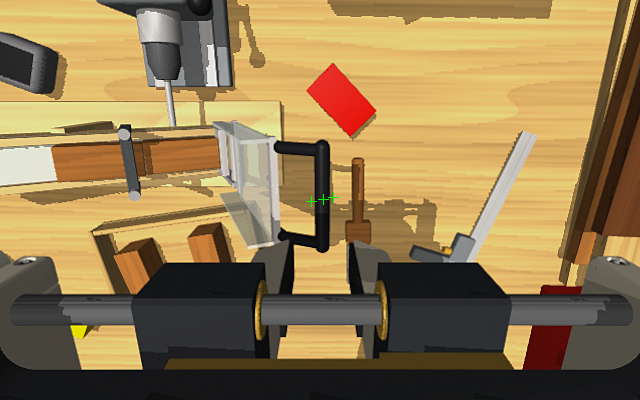

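The handle is at (322,197), which is 1.5 rad as predicted, and both blanks sit below and under the gate. I regrip the handle.

jog_arm --commands '[{"translation": [1,-1,40],"turn": [0,0,0]},{"translation": [1,-1,75],"turn": [0,0,0]},{"translation": [1,-1,100],"turn": [0,0,0]},{"translation": [1,-1,118],"turn": [0,0,0]},{"translation": [1,-1,118],"turn": [0,0,0]}]'

```text
clock: 17.2
position: [0.6415, -0.2179, 0.2643]
ee_rot: [2.235, -2.207, -0.008]
force: [-1.4, 0.7, -0.3]
width: 0.3
```

jog_arm --commands '[{"translation": [0,0,0],"turn": [0,0,0]},{"translation": [0,0,0],"turn": [0,0,0]},{"translation": [0,0,0],"turn": [0,0,0]},{"translation": [0,0,0],"turn": [0,0,0]},{"translation": [0,0,0],"turn": [0,0,0]}]' --claw 1 --grip_force 12

```text
clock: 17.62
position: [0.645, -0.2195, 0.2699]
ee_rot: [-2.231, 2.207, -0.005]
force: [0.4, -1.6, 4.5]
width: 0.12
```

```bash
python3 - <<'E'
from h import *
p=json.load(open("fit.json")); s=arm.observe(); R0=R.from_rotvec(s["ee_rot"]);print(s["position"],s["width"],s["force"])
G=s["position"]+R0.apply([0,0,-.019]);hg=J(p,[-.012,0,.07]);ang=lambda P: np.arctan2(P[2]-hg[2],P[1]-hg[1])
g0=ang(G)-ang(handle(p,0));print(g0)
for g in np.linspace(g0,-.01,17)[1:]: print(round(g,2),(R0.inv().apply(handle(p,g)-handle(p,g0))*1000).round(0).tolist())
E
```

```text
[ 0.64498378 -0.21951976  0.26985781] 0.12038035448673833 [ 0.39779648 -1.57606576  4.46238819]
1.4958605231795032
1.4 [-17.0, -0.0, -9.0]
1.31 [-35.0, -0.0, -17.0]
1.21 [-53.0, -0.0, -23.0]
1.12 [-72.0, -0.0, -27.0]
1.03 [-91.0, -0.0, -29.0]
0.93 [-110.0, -0.0, -29.0]
0.84 [-130.0, -0.0, -28.0]
0.74 [-149.0, -0.0, -25.0]
0.65 [-167.0, 0.0, -20.0]
0.55 [-186.0, 0.0, -13.0]
0.46 [-203.0, 0.0, -5.0]
0.37 [-220.0, 0.0, 5.0]
0.27 [-235.0, 0.0, 16.0]
0.18 [-250.0, 0.0, 29.0]
0.08 [-263.0, 0.0, 43.0]
-0.01 [-274.0, 0.0, 59.0]
```

jog_arm --commands '[{"translation": [-17,0,-9],"turn": [0,0,0]},{"translation": [-35,0,-17],"turn": [0,0,0]},{"translation": [-53,0,-23],"turn": [0,0,0]},{"translation": [-72,0,-27],"turn": [0,0,0]},{"translation": [-91,0,-29],"turn": [0,0,0]},{"translation": [-110,0,-29],"turn": [0,0,0]},{"translation": [-130,0,-28],"turn": [0,0,0]},{"translation": [-149,0,-25],"turn": [0,0,0]},{"translation": [-167,0,-20],"turn": [0,0,0]},{"translation": [-186,0,-13],"turn": [0,0,0]},{"translation": [-203,0,-5],"turn": [0,0,0]},{"translation": [-220,0,5],"turn": [0,0,0]}]'

```text
clock: 18.62
position: [0.6416, 0.002, 0.2643]
ee_rot: [-2.232, 2.206, -0.002]
force: [-0.6, 0.0, 1.1]
width: 0.126
```

jog_arm --commands '[{"translation": [-8,0,5],"turn": [0,0,0]},{"translation": [-15,0,11],"turn": [0,0,0]},{"translation": [-23,0,17],"turn": [0,0,0]},{"translation": [-30,0,24],"turn": [0,0,0]},{"translation": [-37,0,31],"turn": [0,0,0]},{"translation": [-41,0,36],"turn": [0,0,0]},{"translation": [-44,0,40],"turn": [0,0,0]},{"translation": [-44,0,40],"turn": [0,0,0]}]'

```text
clock: 19.28
position: [0.6409, 0.0475, 0.223]
ee_rot: [-2.234, 2.204, 0.003]
force: [-2.6, 7.0, 3.0]
width: 0.125
```

jog_arm --commands '[{"translation": [-3,0,4],"turn": [0,0,0]},{"translation": [-5,0,8],"turn": [0,0,0]},{"translation": [-7,0,11],"turn": [0,0,0]},{"translation": [-7,0,11],"turn": [0,0,0]}]'

```text
clock: 19.62
position: [0.6408, 0.0555, 0.2126]
ee_rot: [-2.233, 2.202, 0.004]
force: [-3.9, 8.8, 4.3]
width: 0.126
```

jog_arm --commands '[{"translation": [-1,0,2],"turn": [0,0,0]},{"translation": [-1,0,2],"turn": [0,0,0]},{"translation": [-1,0,2],"turn": [0,0,0]}]'

```text
clock: 19.87
position: [0.6408, 0.0567, 0.211]
ee_rot: [-2.233, 2.202, 0.004]
force: [-3.4, 10.5, 5.2]
width: 0.124
```

jog_arm --commands '[{"translation": [-2,0,2],"turn": [0,0,0]},{"translation": [-3,0,3],"turn": [0,0,0]},{"translation": [-3,0,3],"turn": [0,0,0]},{"translation": [-3,0,3],"turn": [0,0,0]}]'

```text
clock: 20.2
position: [0.6409, 0.0584, 0.2083]
ee_rot: [-2.232, 2.204, 0.002]
force: [-5.2, 7.4, 8.6]
width: 0.123
```

jog_arm --commands '[{"translation": [-1,0,2],"turn": [0,0,0]},{"translation": [-1,0,2],"turn": [0,0,0]},{"translation": [-1,0,2],"turn": [0,0,0]}]'

```text
clock: 20.45
position: [0.6416, 0.0585, 0.2071]
ee_rot: [-2.231, 2.204, -0.001]
force: [-4.5, 4.9, 11.6]
width: 0.127
```

jog_arm --commands '[{"translation": [0,0,2],"turn": [0,0,0]},{"translation": [0,0,3],"turn": [0,0,0]},{"translation": [0,0,3],"turn": [0,0,0]},{"translation": [0,0,3],"turn": [0,0,0]}]'

```text
clock: 20.78
position: [0.6425, 0.0585, 0.2048]
ee_rot: [-2.23, 2.203, -0.003]
force: [-3.2, 5.0, 14.7]
width: 0.123
```

```bash
python3 - <<'E'
from h import *
s=arm.observe();print(s["position"],s["force"],s["width"])
p=json.load(open("fit.json"));print(handle(p,0)-[0,0,.019])
E
```

```text
[0.6424878  0.05848269 0.2048132 ] [-3.22705567  4.99755145 14.69367307] 0.12346647906227713
[0.63996892 0.05535037 0.2104306 ]
```

The force builds with only small motion, and the fingers may be slipping on the bar. I release, then press the bar down from above with shut fingers to be sure it is closed.

jog_arm --commands '[{"translation": [0,0,-3],"turn": [0,0,0]},{"translation": [0,0,-3],"turn": [0,0,0]},{"translation": [0,0,-3],"turn": [0,0,0]},{"translation": [0,0,-3],"turn": [0,0,0]},{"translation": [0,0,-30],"turn": [0,0,0]},{"translation": [0,0,-60],"turn": [0,0,0]},{"translation": [0,0,-60],"turn": [0,0,0]}]' --claw 0.4

```text
clock: 21.37
position: [0.6433, 0.0571, 0.2677]
ee_rot: [-2.227, 2.204, -0.007]
force: [1.3, -0.1, 1.0]
width: 0.303
```

jog_arm --commands '[{"translation": [0,0,0],"turn": [0,0,0]},{"translation": [0,0,0],"turn": [0,0,0]},{"translation": [0,0,0],"turn": [0,0,0]},{"translation": [0,0,0],"turn": [0,0,0]},{"translation": [0,0,0],"turn": [0,0,0]},{"translation": [0,0,15],"turn": [0,0,0]},{"translation": [0,0,20],"turn": [0,0,0]},{"translation": [0,0,20],"turn": [0,0,0]}]' --claw 1

```text
clock: 22.03
position: [0.64, 0.0565, 0.2404]
ee_rot: [2.234, -2.208, -0.003]
force: [-1.0, -1.0, -0.2]
width: 0.006
```

jog_arm --commands '[{"translation": [0,0,2],"turn": [0,0,0]},{"translation": [0,0,4],"turn": [0,0,0]},{"translation": [0,0,5],"turn": [0,0,0]},{"translation": [0,0,5],"turn": [0,0,0]}]'

```text
clock: 22.37
position: [0.6413, 0.0569, 0.2382]
ee_rot: [-2.232, 2.207, -0.002]
force: [-1.1, 0.4, 2.1]
width: 0.002
```

jog_arm --commands '[{"translation": [0,0,2],"turn": [0,0,0]},{"translation": [0,0,3],"turn": [0,0,0]},{"translation": [0,0,3],"turn": [0,0,0]}]'

```text
clock: 22.62
position: [0.6415, 0.057, 0.2377]
ee_rot: [-2.23, 2.206, -0.004]
force: [-8.2, -2.1, 19.9]
width: 0.001
```

jog_arm --commands '[{"translation": [0,0,2],"turn": [0,0,0]},{"translation": [0,0,3],"turn": [0,0,0]},{"translation": [0,0,3],"turn": [0,0,0]}]'

```text
clock: 22.87
position: [0.6417, 0.0572, 0.2373]
ee_rot: [-2.229, 2.205, -0.006]
force: [-14.5, -2.6, 37.9]
width: 0.002
```

The bar holds firm, with force rising and no motion, so the guard is on its stop. I retreat and do a final check.

jog_arm --commands '[{"translation": [0,0,-20],"turn": [0,0,0]},{"translation": [0,0,-60],"turn": [0,0,0]},{"translation": [0,0,-100],"turn": [0,0,0]},{"translation": [0,0,-140],"turn": [0,0,0]},{"translation": [0,40,-140],"turn": [0,0,0]},{"translation": [0,80,-140],"turn": [0,0,0]},{"translation": [0,120,-140],"turn": [0,0,0]},{"translation": [0,120,-140],"turn": [0,0,0]}]'

```text
clock: 23.53
position: [0.5138, 0.056, 0.3714]
ee_rot: [2.236, -2.205, -0.001]
force: [0.9, 0.2, 0.2]
width: 0.006
```

```bash
python3 - <<'E'
from h import *
p=json.load(open("fit.json"));s=arm.observe();print(s["position"],s["force"],s["clock"])
C=cam("wrist");a=arm.get_image("wrist");b=arm.get_image("side")
for q in("lead_center","second_center","guard_handle"):
  for n in("side","wrist"): print(q,n,[(np.round(d["at"]).tolist(),round(d["confidence"],2)) for d in arm.landmark_of(n,q)[:3]])
for g in(0,.05,.1): print(g,[proj(n,handle(p,g))[0].round(1) for n in("side","wrist")])
print([proj(n,J(p,[x,0,.016]))[0].round() for n in("side","wrist") for x in(.045,.135)])
cv2.imwrite("pics/f8.png",np.hstack([cv2.resize(a,(480,300)),cv2.resize(b[140:290,220:380],(320,300))]))
E
```

```text
[0.5138482  0.05595434 0.37142976] [0.94025792 0.21945541 0.19263463] 23.5333
lead_center side [([350.0, 323.0], 0.84), ([306.0, 209.0], 0.62), ([286.0, 211.0], 0.28)]
lead_center wrist [([212.0, 258.0], 0.89)]
second_center side [([286.0, 211.0], 0.84), ([310.0, 218.0], 0.22)]
second_center wrist [([330.0, 48.0], 0.8), ([87.0, 78.0], 0.45), ([24.0, 110.0], 0.24)]
guard_handle side [([284.0, 180.0], 0.75), ([287.0, 209.0], 0.18)]
guard_handle wrist [([318.0, 30.0], 0.81)]
0 [array([285.2, 180.3]), array([323.5,  42.9])]
0.05 [array([286.5, 176.7]), array([331.5,  41.6])]
0.1 [array([287.8, 173.2]), array([340.4,  40.2])]
[array([305., 211.]), array([289., 210.]), array([401.,  58.]), array([334.,  55.])]
```

View pics/f8.png

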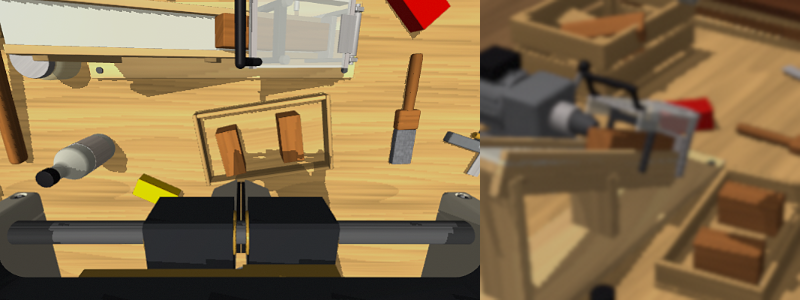

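The guard handle is at (284,180) in the side view, where (285,180) is predicted for fully shut. The blanks are at the stop, the thick blank lies flat beside the spare, and the robot is clear of everything.

```bash
python3 -c "
from cell import arm
print(arm.sign_off())"
```

```text
the job is handed in; nothing more can be done
None
```

The job is handed in at about 24 s of the 72 s allowed. I swung the guard up to about 1.5 rad and lifted the thick blank out square to the chute. It is set down flat in the tray's free half beside the spare, and the guard is shut again.

**Last checks:**
- **Guard:** the handle shows at (284,180) in the side view, against (285,180) predicted for fully shut. Pressing on the bar from above raised the force to 38 N with less than 1 mm of movement. That press used the fingertips; it is close to the 40 N limit set for the arm and gripper body.
- **Waiting blanks:** both are within 3 px of where they should be at the end stop.
- **Thick blank:** it was on the tray floor (about 19 N contact force) before I let go, and it lies flat.
- **Everything else:** the tray still matched its measured outline when I set the blank down. The last pictures show nothing on the bench visibly moved.

**Disagreements:**
- The wrist camera put the handle about 14 px off its predicted position, near the picture's edge and perhaps because of lens distortion there. I relied on the side view and the press test instead.
- While I was closing the guard by the handle, the grip slipped a little on the bar. That is why I pressed it shut from above.

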